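# Clamp an angle bracket in a drilling jig with its cam lever

## Robot

A 6-joint arm with a two-finger parallel gripper is mounted at the origin on a cart in front of the work surface, level with it; the furniture and walls round the work are solid. World frame = base frame: x ahead of the robot, y to its left, z up, the work surface at z = 0. Lengths are in m, angles in rad, forces in N, time in s.
With the tool pointing down it reaches from about 0.35 to 0.775 m from the base axis. Payload 5.5 kg.
Tool frame: the origin (TCP) lies at the very end of the fingers, on their centre line; the grasp point (between the pads) lies env.hold_point_z behind it (env.hold_point_z is the distance from the TCP to the grasp point, in m); z points along the fingers, y is the line along which they close (so a half turn about z gives the same grasp; the last joint's range is limited). The gripper opens to 85 mm and grips with 20 to 120 N. Pads are 22 mm wide; open, the fingers measure 114 mm over their backs; the gripper's body (76 mm by 85 mm) begins 54 mm behind the grasp point. The pads swing forward as they close: fully open they stand 13 mm farther back than shut.
Start: joints at [-1.347, 0.313, 0.046, 1.304, 0, 1.431], TCP at [0.205, -0.537, 0.231] pointing down, gripper open.
Joint ranges: [-2.76, 2.76], [-0.86, 1.69], [-1.03, 1.26], [-2.2, 2.34], [-1.47, 1.5], [-3.14, 3.14]. Speed limits (rad/s): [2.57, 2.57, 3.14, 3.14, 3.14, 3.14].

## Interface

Orientations are given as a unit quaternion [w, x, y, z].
In Python, from workcell import env gives the robot as it stands.
- The arm moves only by the tool carry_out, never from a script. Its argument "steps" is a list of rows, each a list of 3 entries, a list of its own where there are three numbers: the turn, a rotation vector about the tool's x, y, z in degrees, then the shift along the tool's x, y, z in cm, then the closure in counts, from 0 (fully open) to 255 (shut). A call has exactly 8 rows; each row is the pose to reach, as a shift and turn from the pose commanded when the call began, along the tool's axes at that moment; what a row does not reach only later rows make up. A row lasts 1/8 s, in which the tool goes at most 62.5 mm and 10.7 degrees, less where a joint would pass 70% of its speed; a pose out of reach is approached as far as the arm can. A call with a gripper value outside its range is refused whole. The fingers move at their own pace and stop on an object; "force" is the grip in N (left out, the last holds). Time passes only in rows, so rows that repeat a pose let the fingers close, or fill a call up. It gives the time, the measured TCP pose, the force, the opening and the grip force at its end, in the units of the state.
- env.get_state(): the state, without advancing time (a new reading comes with each control period).
- env.read_camera(name): name is "scene" or "top" or "wrist"; returns (picture, depth): 420x560x3 uint8, red, green, blue; 420x560 float32, m along the optical axis (not along the pixel's ray), 0 where there is no reading.
- env.get_calibration(name): a dict with "fx", "fy", "cx", "cy" (pixels), "origin" and "orientation" of the camera in the world. Camera axes: x right, y up, looking along -z (the intrinsics and any distortion apply to the point x, -y, -z); pixel columns grow to the right and rows downward; lengths in m; the calibration is good to about 2 mm. A picture is of the moment at which its call begins: read the wrist's pose just before it. get_calibration takes no time and is no camera call; for the wrist camera it gives the pose at the moment of the call.
- env.hand_in(): hands the job in; it is judged then, once.
The state is a dict: "clock": time; "joint_pos": joint angles; "qvel": joint speeds; "tau": joint torques, N m; "tcp_pos": TCP position; "orientation": TCP orientation; "wrist_force": force on the tool from outside, world axes, zero at the start; "ft_torque": the same for the moment, N m; "finger_gap": finger opening in m; "grip_force": force on a finger pad.
Only numpy, scipy, OpenCV 4.12 (cv2) and the standard library are available. Lean on these libraries where they do the work, as an engineer would, in place of code of your own. Each camera call takes 0.05 s, during which the arm holds its last target. There are 200 camera calls.

## Task

Clamp the angle bracket that lies on the bed of the drilling jig ready for drilling, without picking it up: with a fingertip nudge it over to the fence, then push its upright leg from behind so that it slides along the fence, past the open cam, until the front edge of its foot is home against the end stop. Then push the cam lever round with one finger until its arm comes up against the stop pin, so that the cam holds the bracket tight against the fence. Leave everything else on the bench where it is.

Things in the scene. Friction and masses are not known exactly. Their poses are not given: they have to be found in the camera images.
- jig: Drilling jig, fixed to the bench: aluminium plate 150 mm (x) by 200 mm (y), 12 mm thick; its top is the bed. Origin under the plate's middle, on the bench; z up. Jig coordinates below are in this frame, in mm. With the lever open the cam leaves 39 to 40 mm to the fence; the bracket, 30 mm wide, slides in between from the +y side.
- fence (a point): Low steel fence strip on the bed, along the jig's y. This point: jig x=45, y=0, z=12, on its working face, which is flat, looks to -x and runs from jig y=-95 to y=95. Strip 18 mm wide (to x=63), its top 7 above the bed (z=19). Axes as the jig's.
- end_stop (a point): Steel end stop block at the far right of the fence. This point: jig x=27, y=-55, z=12, on its working face, which looks to +y and runs from jig x=10 to x=44. Block 18 mm thick in y, its top 14 above the bed (z=26). Axes as the jig's.
- work_bracket: The loose work, about 50 g: galvanised angle bracket of 3 mm plate on the bed, 30 wide (its x). Origin mid-underside of its foot (x +-15, y +-20); upright leg at its +y end, y=17 to 20, up to z=40. Seated: axes along the jig's, foot's -y edge on the end stop, origin at jig x=30, y=-35, z=12. Starts within 0.15 rad of that yaw, 3 to 10 mm off the fence and 70 to 103 mm off the end stop.
- cam_pivot (a point): Vertical axis of the cam lever at bed height, jig x=-12, y=-35, z=12. Cam: steel disc 38 mm across, 19 high, 9 mm off this axis; it presses on the side of the bracket's foot. Arm: flat steel bar 14 wide, 24.5 to 33.5 above the bed, out to 90 mm from the axis; then an 8 mm rod and a black ball knob 26 mm across, centred at 112 mm.
- lever_push (a point): Point in the middle of the lever's arm, 85 mm from the cam's axis and 29 mm above the bed: the arm points from cam_pivot to this point. A good place to push, from the side.
- stop_pin (a point): Top of the upright steel pin, 8 mm across, that stops the lever when it is fully clamped; jig x=-40, y=8, z=45, 33 above the bed (its foot is 16 mm across, 5 high).
- cam_lever (a joint): Angle of the cam lever, rad, growing clockwise from above. 0 = open: arm points half-way between jig -x and -y; 0.785: to -x; 1.571 = against its stop pin: half-way between -x and +y. Starts at 0 to 0.15, stays where left. Takes about 0.1 N m (1 to 2 N at 85 mm), more over the last 0.25 rad, where the cam bites on a seated bracket; then a hard stop.
- other_bracket: A second bracket like it, standing on the bench beside the jig. Leave alone.
- hex_bolt: Steel hex bolt standing on its head on the bench, 61 mm high. Leave alone.
- spanner_small: Combination spanner 151 mm long, lying on the bench beside the jig. Leave alone.
- end_cap_a: Black square end cap 30x30x19 mm on the bench beside the jig. Leave alone.
- pliers_red: Pliers with red handles, 146 mm, lying on the bench. Leave alone.
- washer_jar: Lidded jar of washers, 60 mm across and 78 mm high, standing on the bench. Leave alone.
Things that resemble listed ones, but are neither listed nor needed, are in the scene too. Leave any orange look-alike of the work_bracket alone.

How it is judged:
On the way, in this order (a step that is already met when the one before it is completed fails the run):
1. the bracket is pushed in between fence and cam up to the end stop while the lever is still open (y of work_bracket in the frame of jig below -0.031 m and x of work_bracket in the frame of jig above 0.018 m and angle between the y axis of work_bracket and the y axis of jig, either way round below 0.2 rad and value of joint cam_lever below 0.6 rad), for 0.2 s.
2. the lever is pushed round to its stop pin and the cam presses on the bracket (value of joint cam_lever above 1.45 rad and contact force between cam_lever and work_bracket above 3 N), for 0.2 s.
At the end, for the whole second after the job is handed in: The lever is within 0.12 rad of its stop (joint over 1.45), the cam presses on the bracket with more than 3 N, and the bracket lies flat on the bed, the front edge of its foot within 2.5 mm of the end stop and its side within 1.5 mm of the fence, square to the jig within 0.08 rad, at rest (all of step 2 and y of work_bracket in the frame of jig below -0.0325 m and x of work_bracket in the frame of jig above 0.0285 m and z of work_bracket in the frame of jig below 0.0145 m and angle between the y axis of work_bracket and the y axis of jig, either way round below 0.08 rad and angle between work_bracket's own z axis and vertical below 0.08 rad and linear speed of work_bracket below 0.01 m/s); the robot touches nothing.
It fails at once if the bracket is lifted off the bed (z of work_bracket in the frame of jig above 0.024 m).
It fails at once if the bracket is tipped over (angle between work_bracket's own z axis and vertical above 0.5 rad).
It fails at once if one of the other things on the bench is moved by more than 15 mm (distance of any of other_bracket, hex_bolt, spanner_small, end_cap_a, pliers_red, washer_jar from where it was at the start of the episode above 0.015 m).
It also fails if it takes over 67 s, if anything falls off the work surface, if the arm or the gripper's body presses on something with over 40 N, if the wrist force passes 120 N, or if a joint passes its speed limit or range.

## Working session

There is one attempt and no reset: what is moved stays moved. The work goes in short steps, Python scripts to look and compute and a tool call to move; the robot and the scene stay as the last step left them, time stands still between calls to the robot, and variables do not carry over. Pictures are saved under pics/ and viewed, at most 10 in all, crops included, and the job is handed in when it is done.

Besides the shell and the picture viewer there is one more tool, called after "Call:" as name([rows], argument=value, ...), one row to a line, values as JSON. carry_out: Moves the arm, as the interface text tells. Its arguments: {"type":"object","properties":{"steps":{"type":"array","items":{"type":"array"}},"force":{"type":"number"}},"required":["steps"]}

```bash
mkdir -p pics
cat > h.py <<'E'
import numpy as np, cv2
from scipy.spatial.transform import Rotation as R
from workcell import env
def rot(q): return R.from_quat(np.r_[q[1:],q[0]]).as_matrix()
def cloud(name):
    im,d=env.read_camera(name); c=env.get_calibration(name)
    v,u=np.mgrid[0:d.shape[0],0:d.shape[1]]
    P=np.stack([(u-c['cx'])/c['fx']*d,-(v-c['cy'])/c['fy']*d,-d],-1)
    return im,d,P@rot(c['orientation']).T+np.array(c['origin']),c
E
python3 - <<'E'
from h import *
for n in ['top','scene']:
    im,d,P,c=cloud(n); print(n,c); np.savez('/tmp/%s.npz'%n,im=im,d=d,P=P)
    cv2.imwrite('pics/%s0.png'%n,im[...,::-1])
print(env.get_state(),env.hold_point_z)
E
```

```text
top {'fx': 509.81517525864126, 'fy': 509.81517525864126, 'cx': 283.71718894508075, 'cy': 210.2497685081699, 'origin': array([ 0.35105459, -0.04729132,  1.34167913]), 'orientation': array([-0.69780239, -0.07143363,  0.05185382,  0.71083067])}
scene {'fx': 388.84120570651055, 'fy': 388.84120570651055, 'cx': 278.9288951829183, 'cy': 207.8398157636684, 'origin': array([0.1177294 , 0.61605353, 0.72773286]), 'orientation': array([-0.26448588, -0.13373559,  0.40770039,  0.86367957])}
{'clock': 0.1, 'joint_pos': array([-1.34662760e+00,  3.13930839e-01,  4.50970769e-02,  1.30361265e+00,
       -2.46379981e-05,  1.43120847e+00]), 'qvel': array([-0.00018594, -0.00261913,  0.00177076, -0.00242893, -0.00040453,
       -0.00051273]), 'tau': array([ 1.39921827e-03, -4.81723559e+01,  2.99244404e+01,  1.26812179e-02,
       -3.18362036e-04,  1.74999514e-05]), 'tcp_pos': array([ 0.20446524, -0.53692723,  0.23049673]), 'orientation': array([-8.23785875e-04,  9.83505351e-01,  1.80877152e-01, -4.71890657e-05]), 'wrist_force': array([-0.03327946, -0.08409137,  0.22705056]), 'ft_torque': array([ 0.03696197, -0.0210783 ,  0.06415341]), 'grip_force': 0.0, 'finger_gap': 0.08544539632192671} 0.0187
```

View pics/top0.png

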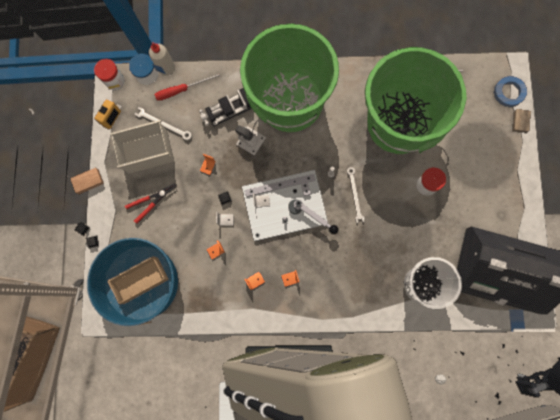

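View pics/scene0.png

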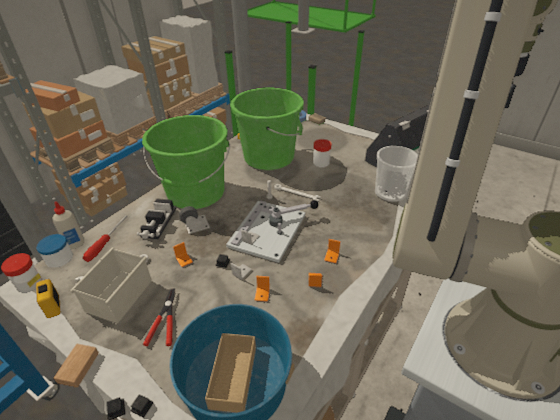

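The top view shows the jig at about (285,207). The grey bracket is on its bed at (263,200), and the lever knob is at (333,229), so the lever is open. There are two grey brackets: (263,200) on the bed and (226,220) on the bench, which is other_bracket. The orange ones are decoys. The work is the one on the bed; I'll confirm it in a crop and fit the jig's pose.

Run:
```python
from h import *
z=np.load('/tmp/top.npz'); im,P=z['im'],z['P']
x0,y0,x1,y1=205,155,375,260
c=cv2.resize(im[y0:y1,x0:x1],None,fx=4.7,fy=4.7,interpolation=cv2.INTER_CUBIC)
cv2.imwrite('pics/crop1.png',c[...,::-1])
Q=P[y0:y1,x0:x1].reshape(-1,3); Q=Q[(Q[:,2]<.2)]
print(np.histogram(Q[:,2],bins=np.arange(-.01,.1,.004)))
m=(P[...,2]>.008)&(P[...,2]<.036); m[:y0]=0;m[y1:]=0;m[:,:230]=0;m[:,345:]=0
m=m.astype(np.uint8); m=cv2.morphologyEx(m,cv2.MORPH_OPEN,np.ones((3,3)))
n,l,s,ce=cv2.connectedComponentsWithStats(m); k=1+s[1:,4].argmax(); print(s[k])
b=P[l==k][:,:2].astype(np.float32); r=cv2.minAreaRect(b*1000); print(r)
# knob / lever high points
for lo,hi in [(.035,.05),(.05,.075)]:
    mm=(P[...,2]>lo)&(P[...,2]<hi); mm[:y0]=0;mm[y1:]=0;mm[:,:x0]=0;mm[:,x1:]=0
    n,l,s,ce=cv2.connectedComponentsWithStats(mm.astype(np.uint8))
    for i in range(1,n):
        if s[i,4]>3: print(lo,ce[i],s[i,4],P[l==i].mean(0).round(4))
```

```text
(array([1728, 6221, 4273,  816,  780, 1742,  995,  393,  142,   70,   70,
         55,   58,  121,  110,   69,   37,    9,    5,    1,    0,    0,
          0,    0,    0,    0,    0]), array([-0.01 , -0.006, -0.002,  0.002,  0.006,  0.01 ,  0.014,  0.018,
        0.022,  0.026,  0.03 ,  0.034,  0.038,  0.042,  0.046,  0.05 ,
        0.054,  0.058,  0.062,  0.066,  0.07 ,  0.074,  0.078,  0.082,
        0.086,  0.09 ,  0.094,  0.098]))
[ 242  171   84   69 3410]
((600.681640625, -13.178260803222656), (150.3501739501953, 199.68394470214844), 12.11433219909668)
0.035 [208.84615385 156.61538462] 13 [0.7297 0.1835 0.0401]
0.035 [330.83333333 171.5       ] 6 [ 0.6809 -0.1379  0.0427]
0.035 [253.85714286 198.14285714] 7 [0.614  0.0642 0.0435]
0.035 [311.78070175 214.60526316] 228 [ 0.5674 -0.0851  0.0445]
0.035 [216.4 216.9] 20 [0.5672 0.1623 0.0397]
0.035 [284. 218.] 9 [ 0.56   -0.0135  0.0442]
0.035 [331.5  225.75] 4 [ 0.5368 -0.1347  0.0477]
0.035 [334.71428571 233.14285714] 7 [ 0.518  -0.1425  0.0451]
0.035 [219.33333333 245.66666667] 15 [0.492  0.1541 0.0401]
0.05 [331.5 169. ] 16 [ 0.6829 -0.1386  0.0609]
0.05 [253.22222222 200.55555556] 9 [0.6059 0.0651 0.0524]
0.05 [297.67647059 203.47058824] 34 [ 0.5953 -0.0495  0.0548]
0.05 [333.06 229.08] 50 [ 0.5275 -0.1381  0.0527]
```

View pics/crop1.png

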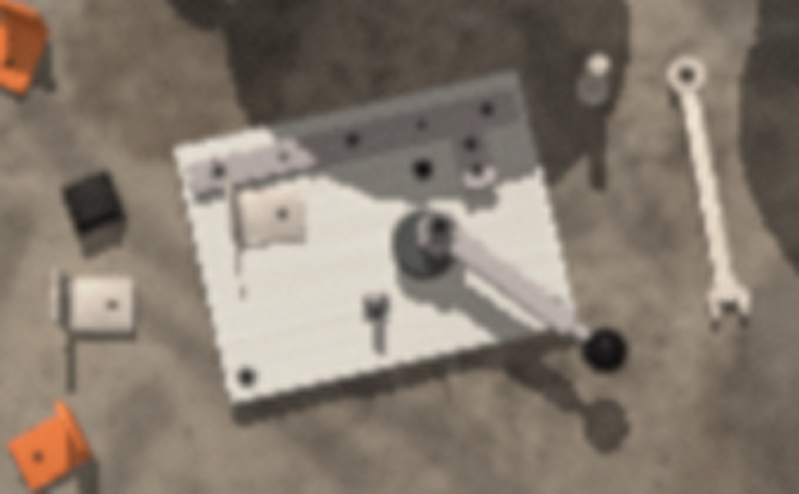

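Confirmed: the grey bracket on the bed is at crop (270,215), with its leg at the left (+y) end. The other grey bracket at crop (100,305) is on the bench. Pivot and pin readings agree with a jig pose of about (0.6007,-0.0132), yaw 12.1°.

```bash
cat >> h.py <<'E'
J0=np.array([.6007,-.0132]); A=np.radians(12.11)
RJ=np.array([[np.cos(A),-np.sin(A)],[np.sin(A),np.cos(A)]])
def j2w(x,y): return J0+RJ@np.array([x,y])/1000
def w2j(p): return (np.asarray(p)[...,:2]-J0)@RJ*1000
def info(f=True):
    s=env.get_state(); M=rot(s['orientation']); t=M[:2,0]
    print('t',round(s['clock'],2),'jig',w2j(s['tcp_pos']).round(1),'z',(s['tcp_pos'][2]*1000).round(1),'yawJ',round(np.degrees(np.arctan2(t[1],t[0])-A),1),'F',np.round(RJ.T@s['wrist_force'][:2],2),round(s['wrist_force'][2],2),'gap',round(s['finger_gap'],4),'q',np.round(s['joint_pos'],2))
    return s,M
def rel(jx,jy,z,yawJ):
    """turn (deg) and shift (cm) from the present pose, tool axes"""
    s=env.get_state(); M=rot(s['orientation']); y=np.radians(yawJ)+A
    T=np.array([[np.cos(y),np.sin(y),0],[np.sin(y),-np.cos(y),0],[0,0,-1]]).T
    T=np.stack([[np.cos(y),np.sin(y),0],[np.sin(y),-np.cos(y),0],[0,0,-1]],1)
    d=np.r_[j2w(jx,jy),z/1000]-s['tcp_pos']
    return np.degrees(R.from_matrix(M.T@T).as_rotvec()).round(1),(100*M.T@d).round(2)
E
python3 - <<'E'
from h import *
P=np.vstack([np.load('/tmp/%s.npz'%n)['P'].reshape(-1,3) for n in('top','scene')])
a=np.array([.204,-.537]);b=np.array([.55,.05])
t=np.clip(((P[:,:2]-a)@(b-a))/((b-a)@(b-a)),0,1); dd=np.linalg.norm(P[:,:2]-a-t[:,None]*(b-a),axis=1)
for k in range(12):
    m=(dd<.1)&(t>=k/12)&(t<(k+1)/12)
    print(k,m.sum(),np.percentile(P[m,2],[50,99,100]).round(3) if m.any() else '')
info()
for q in ((-15,60,200,180),(30,75,200,180)): print(rel(*q), j2w(*q[:2]))
m=(P[:,0]>.6)&(P[:,2]>.1)&(abs(P[:,1])<.3); print('bucket near x',P[m,0].min(),P[m,2].max())
E
```

```text
0 4119 [0.008 0.53  0.534]
1 1354 [-0.021  0.006  0.008]
2 1479 [-0.004  0.049  0.703]
3 2628 [0.033 0.723 0.726]
4 3001 [0.003 0.132 0.137]
5 3402 [-0.002  0.132  0.136]
6 2722 [-0.003  0.003  0.006]
7 2635 [-0.003  0.003  0.007]
8 2662 [-0.003  0.052  0.058]
9 2876 [-0.002  0.05   0.058]
10 2923 [-0.001  0.054  0.061]
11 2943 [0.011 0.044 0.056]
t 0.1 jig [-497.3 -428.9] z 230.5 yawJ 8.7 F [-0.05 -0.08] 0.23 gap 0.0854 q [-1.35  0.31  0.05  1.3  -0.    1.43]
(array([ 0.000e+00, -1.000e-01, -1.713e+02]), array([ 55.09, -41.  ,   3.13])) [0.57344645 0.04231796]
(array([ 0.000e+00, -1.000e-01, -1.713e+02]), array([ 59.77, -41.8 ,   3.13])) [0.61429821 0.06642467]
bucket near x 0.7067596237555536 0.31755746754659514
```

Call:
carry_out([
  [[0,0,-10],[3.5,-2.5,0],255],
  [[0,0,-20],[7,-5,0],255],
  [[0,0,-30],[10.5,-7.5,0],255],
  [[0,0,-40],[14,-10.2,0],255],
  [[0,0,-50],[17.5,-13,0],255],
  [[0,0,-60],[21,-15.6,0],255],
  [[0,0,-70],[24.5,-18.2,0],255],
  [[0,0,-80],[28,-20.8,0],255],
], force=40)

```text
clock: 1.1
tcp_pos: [0.3927, -0.242, 0.231]
orientation: [-0.0, 0.635, 0.773, 0.0]
wrist_force: [0.8, -0.1, 0.3]
finger_gap: -0.0001
grip_force: 0.0
```

Run:
```python
from h import *
info(); print(rel(-15,60,200,180))
```

```text
t 1.1 jig [-251.4 -180. ] z 231.0 yawJ 89.1 F [ 0.79 -0.28] 0.29 gap -0.0001 q [-0.73  0.09 -0.23  1.25 -0.    0.65]
(array([  0. ,  -0. , -90.9]), array([24.39, 23.24,  3.11]))
```

Call:
carry_out([
  [[0,0,-10],[4.5,4,0],255],
  [[0,0,-20],[8,8,0.5],255],
  [[0,0,-30.5],[12,12,1],255],
  [[0,0,-41],[16,16,1.5],255],
  [[0,0,-51.5],[20,20,2],255],
  [[0,0,-62],[24.4,23.2,3.1],255],
  [[0,0,-72.5],[24.4,23.2,3.1],255],
  [[0,0,-83],[24.4,23.2,3.1],255],
])

```text
clock: 2.1
tcp_pos: [0.5739, 0.0411, 0.1992]
orientation: [-0.001, -0.038, 0.999, 0.0]
wrist_force: [-0.4, -0.2, -0.1]
finger_gap: -0.0002
grip_force: 0.0
```

Run:
```python
from h import *
info(); print(rel(-15,60,200,180))
im,d,P,c=cloud('wrist'); print(c['origin'],rot(c['orientation'])[:,2]); np.savez('/tmp/w.npz',im=im,d=d,P=P)
cv2.imwrite('pics/w1.png',im[...,::-1])
```

```text
t 2.1 jig [-14.8  58.7] z 199.2 yawJ -187.8 F [-0.4  -0.11] -0.14 gap -0.0002 q [-0.07  0.33 -0.01  1.23 -0.   -0.14]
(array([ 0. , -0.1, -7.8]), array([ 0.04,  0.12, -0.08]))
[0.50007928 0.0345203  0.34348993] [-0.285661   -0.02235249  0.95807002]
```

View pics/w1.png

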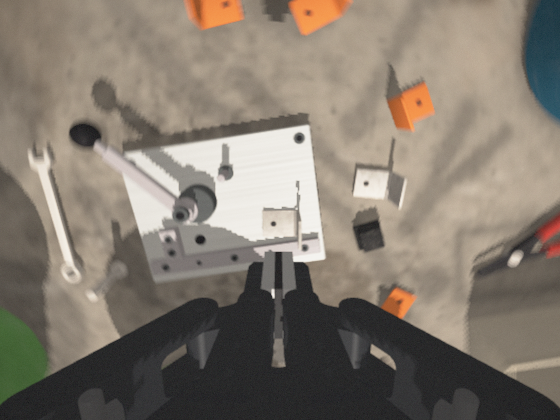

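The wrist view shows the bracket foot around (280,222), its leg at x≈299, and the fence below it at y≈245. I'll enlarge it to get the corners.

Run:
```python
from h import *
z=np.load('/tmp/w.npz'); im,P=z['im'],z['P']
x0,y0,x1,y1=245,175,330,260
c=cv2.resize(im[y0:y1,x0:x1],None,fx=7,fy=7,interpolation=cv2.INTER_CUBIC)
for k in range(0,85,10): cv2.putText(c,str(x0+k),(k*7,10),0,.35,(255,0,0)); cv2.putText(c,str(y0+k),(0,k*7+4),0,.35,(255,0,0))
cv2.imwrite('pics/w1c.png',c[...,::-1])
# high points on the leg
m=(P[...,2]>.025)&(P[...,2]<.056); v,u=np.nonzero(m[190:250,285:312]); J=w2j(P[190:250,285:312][v,u])
print(len(v),np.c_[u+285,v+190,J.round(1),(1000*P[190:250,285:312][v,u,2]).round(0)][::6])
def pj(x,y,zz):
    c=env.get_calibration('wrist'); p=np.r_[j2w(x,y),zz/1000]-c['origin']; p=rot(c['orientation']).T@p
    return c['cx']+c['fx']*p[0]/-p[2], c['cy']-c['fy']*p[1]/-p[2]
for q in ((-75,-100,12),(-75,100,12),(75,100,12),(-40,8,45),(45,95,19)): print(q,np.round(pj(*q),1))
```

```text
162 [[297.  213.   12.6  74.2  26. ]
 [297.  215.   13.4  73.8  30. ]
 [300.  216.   12.9  76.6  36. ]
 [298.  218.   12.4  74.2  43. ]
 [300.  219.   12.9  76.   45. ]
 [298.  221.   13.5  73.7  49. ]
 [299.  222.   13.1  74.5  53. ]
 [300.  223.   14.1  75.3  54. ]
 [301.  224.   15.2  76.2  54. ]
 [298.  226.   18.3  73.1  50. ]
 [299.  227.   18.2  73.9  53. ]
 [300.  228.   19.2  74.8  54. ]
 [301.  229.   20.5  75.6  53. ]
 [297.  231.   29.   71.8  35. ]
 [298.  232.   23.7  72.4  52. ]
 [299.  233.   24.1  73.2  54. ]
 [301.  234.   26.1  75.1  52. ]
 [297.  236.   34.6  71.2  35. ]
 [298.  237.   28.9  71.8  52. ]
 [299.  238.   29.7  72.7  53. ]
 [300.  239.   30.2  73.5  54. ]
 [301.  240.   31.7  74.3  54. ]
 [297.  242.   40.   70.4  38. ]
 [298.  243.   35.3  71.1  52. ]
 [300.  244.   35.8  72.9  54. ]
 [298.  246.   38.3  70.7  52. ]
 [298.  248.   40.1  70.5  53. ]]
(-75, -100, 12) [117.9 149.3]
(-75, 100, 12) [311.9 123. ]
(75, 100, 12) [325.1 258.5]
(-40, 8, 45) [222.3 175.1]
(45, 95, 19) [319.  236.9]
```

View pics/w1c.png

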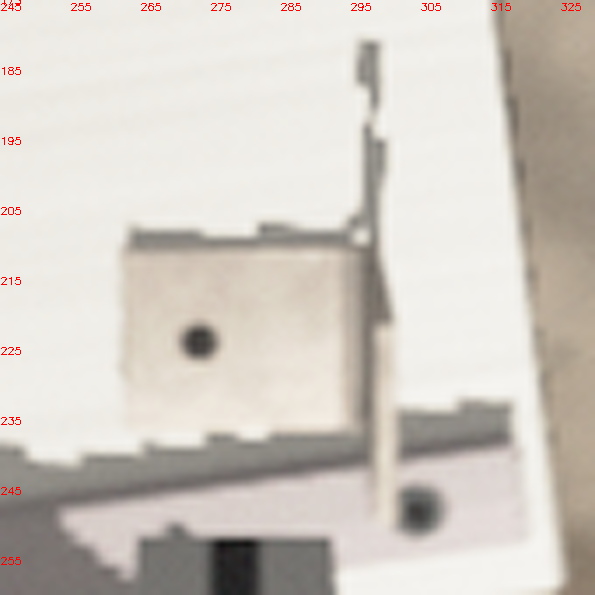

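Bracket origin is about jig (24, 56), yaw about -7.5°, so its nearest corner is 3.5 mm off the fence, as specified. Next I lower the shut fingers on its -x side.

Run:
```python
from h import *
info(); print(rel(-20,60,13,180))
```

```text
t 2.15 jig [-14.9  58.3] z 199.4 yawJ -187.5 F [-0.03 -0.38] 0.25 gap -0.0004 q [-0.07  0.33 -0.01  1.23 -0.   -0.15]
(array([ 0. , -0.1, -7.5]), array([ 0.5 ,  0.1 , 18.64]))
```

Call:
carry_out([
  [[0,0,-7.5],[0.5,0.1,4],255],
  [[0,0,-7.5],[0.5,0.1,8],255],
  [[0,0,-7.5],[0.5,0.1,12],255],
  [[0,0,-7.5],[0.5,0.1,15],255],
  [[0,0,-7.5],[0.5,0.1,17],255],
  [[0,0,-7.5],[0.5,0.1,18],255],
  [[0,0,-7.5],[0.5,0.1,18.4],255],
  [[0,0,-7.5],[0.5,0.1,18.4],255],
])

```text
clock: 3.15
tcp_pos: [0.5695, 0.0405, 0.0167]
orientation: [0.0, -0.099, 0.995, -0.0]
wrist_force: [-0.6, 0.2, 0.4]
finger_gap: 0.0001
grip_force: 0.0
```

Run:
```python
from h import *
for i in range(1): info(); print(rel(-20,60,13,180))
```

```text
t 3.15 jig [-19.2  59. ] z 16.7 yawJ -180.8 F [-0.49  0.35] 0.4 gap 0.0001 q [-0.07  0.46 -0.3   0.81 -0.   -0.27]
(array([-0. ,  0. , -0.8]), array([0.08, 0.1 , 0.37]))
```

Call:
carry_out([
  [[0,0,-0.8],[0,0,0.15],255],
  [[0,0,-0.8],[0,0.05,0.3],255],
  [[0,0,-0.8],[0,0.1,0.3],255],
  [[0,0,-0.8],[-0.5,0.1,0.3],255],
  [[0,0,-0.8],[-1.0,0.1,0.3],255],
  [[0,0,-0.8],[-1.3,0.1,0.3],255],
  [[0,0,-0.8],[-1.6,0.1,0.3],255],
  [[0,0,-0.8],[-1.6,0.1,0.3],255],
])

```text
clock: 4.15
tcp_pos: [0.5849, 0.0447, 0.0132]
orientation: [0.0, -0.106, 0.994, -0.0]
wrist_force: [0.2, -0.7, -0.2]
finger_gap: 0.0001
grip_force: 0.0
```

Run:
```python
from h import *
for i in range(3): info(); im,d,P,c=cloud('wrist')
cv2.imwrite('pics/w2.png',cv2.resize(im[130:330,150:400],None,fx=3,fy=3)[...,::-1])
```

```text
t 4.15 jig [-3.3 59.9] z 13.2 yawJ -180.0 F [-0.01 -0.76] -0.24 gap 0.0001 q [-0.06  0.49 -0.26  0.82 -0.   -0.27]
t 4.2 jig [-3.5 60. ] z 13.2 yawJ -180.0 F [-0.22  0.08] -0.06 gap -0.0001 q [-0.06  0.49 -0.26  0.82 -0.   -0.27]
t 4.25 jig [-3.7 60. ] z 13.2 yawJ -180.0 F [0.59 0.52] -0.56 gap 0.0004 q [-0.06  0.49 -0.26  0.82 -0.   -0.27]
```

View pics/w2.png

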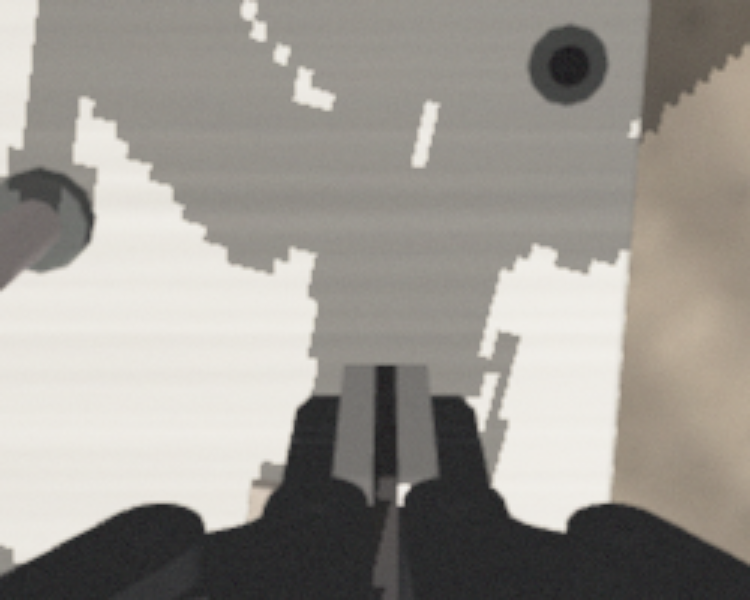

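The fingers hide the bracket here; only the foot's front is visible at crop (263,490). I'll keep pushing until the fence reacts.

Call:
carry_out([
  [[0,0,0],[-0.1,0,0],255],
  [[0,0,0],[-0.2,0,0],255],
  [[0,0,0],[-0.3,0,0],255],
  [[0,0,0],[-0.4,0,0],255],
  [[0,0,0],[-0.5,0,0],255],
  [[0,0,0],[-0.6,0,0],255],
  [[0,0,0],[-0.7,0,0],255],
  [[0,0,0],[-0.7,0,0],255],
])

```text
clock: 5.3
tcp_pos: [0.5916, 0.0462, 0.0133]
orientation: [0.0, -0.106, 0.994, -0.0]
wrist_force: [-0.8, 0.7, 0.3]
finger_gap: 0.0001
grip_force: 0.1
```

Run:
```python
from h import *
info()
```

```text
t 5.3 jig [ 3.6 59.9] z 13.3 yawJ -180.0 F [-0.58  0.87] 0.27 gap 0.0001 q [-0.06  0.5  -0.24  0.83 -0.   -0.27]
```

Call:
carry_out([
  [[0,0,0],[-0.05,0,0],255],
  [[0,0,0],[-0.1,0,0],255],
  [[0,0,0],[-0.15,0,0],255],
  [[0,0,0],[-0.2,0,0],255],
  [[0,0,0],[-0.2,0,0],255],
  [[0,0,0],[-0.2,0,0],255],
  [[0,0,0],[-0.2,0,0],255],
  [[0,0,0],[-0.2,0,0],255],
])

```text
clock: 6.3
tcp_pos: [0.5935, 0.0466, 0.0133]
orientation: [0.0, -0.106, 0.994, -0.0]
wrist_force: [-0.8, 0.4, -0.6]
finger_gap: 0.0001
grip_force: 0.1
```

Run:
```python
from h import *
info()
```

```text
t 6.3 jig [ 5.5 59.9] z 13.3 yawJ -180.0 F [-0.74  0.61] -0.64 gap 0.0001 q [-0.06  0.5  -0.24  0.83 -0.   -0.27]
```

Call:
carry_out([
  [[0,0,0],[-0.05,0,0],255],
  [[0,0,0],[-0.1,0,0],255],
  [[0,0,0],[-0.15,0,0],255],
  [[0,0,0],[-0.2,0,0],255],
  [[0,0,0],[-0.2,0,0],255],
  [[0,0,0],[-0.2,0,0],255],
  [[0,0,0],[-0.2,0,0],255],
  [[0,0,0],[-0.2,0,0],255],
])

```text
clock: 7.3
tcp_pos: [0.5945, 0.0467, 0.0131]
orientation: [-0.001, -0.106, 0.994, -0.0]
wrist_force: [-4.8, -2.3, 1.8]
finger_gap: -0.0001
grip_force: 2.4
```

Run:
```python
from h import *
info()
P=cloud('scene')
im,d,P,c=P; p=np.r_[j2w(30,50),.02]-c['origin']; p=rot(c['orientation']).T@p
u,v=int(c['cx']+c['fx']*p[0]/-p[2]),int(c['cy']-c['fy']*p[1]/-p[2]); print(u,v)
cv2.imwrite('pics/s2.png',cv2.resize(im[v-50:v+50,u-65:u+65],None,fx=6,fy=6,interpolation=2)[...,::-1])
```

```text
t 7.3 jig [ 6.4 59.8] z 13.1 yawJ -180.0 F [-5.19 -1.2 ] 1.78 gap -0.0001 q [-0.06  0.5  -0.23  0.84 -0.   -0.27]
249 234
```

View pics/s2.png

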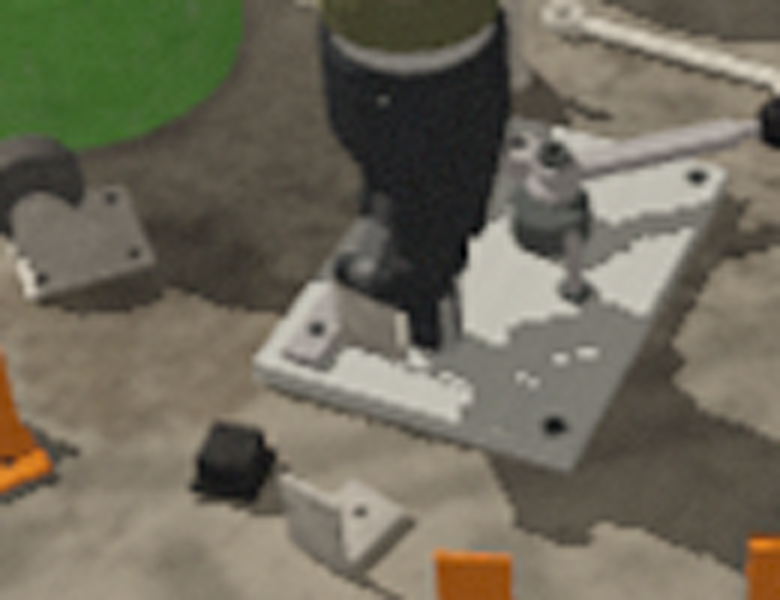

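The scene crop shows the leg at crop (370,325) pressed flat against the fence, and the reaction is 5 N. Next: back off, lift over, and go behind the leg.

Call:
carry_out([
  [[0,0,0],[0.5,0,0],255],
  [[0,0,0],[1.2,0,0],255],
  [[0,0,0],[1.2,0,-3],255],
  [[0,0,0],[1.2,0,-7],255],
  [[0,0,0],[0,2,-7],255],
  [[0,0,0],[-2.1,4.1,-7],255],
  [[0,0,0],[-2.1,4.1,-5],255],
  [[0,0,0],[-2.1,4.1,-5],255],
])

```text
clock: 8.35
tcp_pos: [0.6059, 0.0919, 0.0619]
orientation: [-0.001, -0.106, 0.994, 0.0]
wrist_force: [-0.1, -0.7, -0.1]
finger_gap: -0.0003
grip_force: 0.0
```

Run:
```python
from h import *
info(); print(rel(28,101,21,180))
im,d,P,c=cloud('wrist')
J=w2j(P); m=(P[...,2]>.025)&(P[...,2]<.056)&(J[...,0]>10)&(J[...,0]<46)&(J[...,1]>40)&(J[...,1]<85)
q=np.c_[J[m],P[m][:,2]*1000]; print(len(q)); print(np.polyfit(q[:,0],q[:,1],1) if len(q)>5 else '', q.min(0) if len(q) else '',q.max(0) if len(q) else '')
```

```text
t 8.35 jig [ 27.2 101.7] z 61.9 yawJ -179.9 F [-0.2  -0.64] -0.08 gap -0.0003 q [ 0.02  0.48 -0.13  0.96  0.   -0.19]
(array([ 0. , -0.1,  0.1]), array([-0.09, -0.07,  4.09]))
656
[-6.73162946e-02  7.65579157e+01] [16.24501645 71.21663842 25.01792358] [45.98260779 76.62193937 55.93260935]
```

Call:
carry_out([
  [[0,0,0],[-0.1,0,2],255],
  [[0,0,0],[-0.1,0,4],255],
  [[0,0,0],[-0.1,-0.5,4],255],
  [[0,0,0],[-0.1,-1,4],255],
  [[0,0,0],[-0.1,-1.5,4],255],
  [[0,0,0],[-0.1,-2,4],255],
  [[0,0,0],[-0.1,-2.5,4],255],
  [[0,0,0],[-0.1,-3,4],255],
])

```text
clock: 9.4
tcp_pos: [0.6148, 0.062, 0.0234]
orientation: [0.0, -0.106, 0.994, -0.0]
wrist_force: [-0.4, 0.3, 0.1]
finger_gap: 0.0
grip_force: 0.2
```

```bash
cat > see.py <<'E'
from h import *
info()
im,d,P,c=cloud('wrist'); J=w2j(P)
m=(P[...,2]>.025)&(P[...,2]<.056)&(J[...,0]>8)&(J[...,0]<48)&(J[...,1]>-45)&(J[...,1]<85)&(J[...,1]<w2j(env.get_state()['tcp_pos'])[1]-5)
q=np.c_[J[m],P[m][:,2]*1000]; print(len(q))
if len(q)>5: print(np.percentile(q,[2,50,98],axis=0).round(1))
E
python3 see.py
```

```text
t 9.4 jig [29.5 70.6] z 23.4 yawJ -180.0 F [-0.33  0.36] 0.14 gap 0.0 q [-0.03  0.53 -0.16  0.88 -0.   -0.24]
978
[[15.4 53.3 27.4]
 [21.4 56.9 45.9]
 [25.  64.7 54.9]]
```

Call:
carry_out([
  [[0,0,0],[0,-0.7,0],255],
  [[0,0,0],[0,-1.4,0],255],
  [[0,0,0],[0,-2.1,0],255],
  [[0,0,0],[0,-2.8,0],255],
  [[0,0,0],[0,-3.5,0],255],
  [[0,0,0],[0,-4.2,0],255],
  [[0,0,0],[0,-4.9,0],255],
  [[0,0,0],[0,-5.5,0],255],
])

```text
clock: 10.45
tcp_pos: [0.6262, 0.0081, 0.0233]
orientation: [-0.0, -0.106, 0.994, -0.0]
wrist_force: [-0.4, 0.2, -0.5]
finger_gap: 0.0002
grip_force: 0.1
```

```bash
python3 see.py
```

```text
t 10.45 jig [29.4 15.5] z 23.3 yawJ -180.0 F [-0.38  0.28] -0.51 gap 0.0002 q [-0.12  0.54 -0.14  0.89 -0.   -0.33]
970
[[15.5 -2.  27.6]
 [21.5  1.6 45.6]
 [24.8  9.4 54.7]]
```

Call:
carry_out([
  [[0,0,0],[0,-0.4,0],255],
  [[0,0,0],[0,-0.8,0],255],
  [[0,0,0],[0,-1.1,0],255],
  [[0,0,0],[0,-1.3,0],255],
  [[0,0,0],[0,-1.4,0],255],
  [[0,0,0],[0,-1.5,0],255],
  [[0,0,0],[0,-1.6,0],255],
  [[0,0,0],[0,-1.6,0],255],
])

```text
clock: 11.5
tcp_pos: [0.6296, -0.0071, 0.0233]
orientation: [0.0, -0.106, 0.994, -0.0]
wrist_force: [1.0, -0.0, 0.7]
finger_gap: 0.0001
grip_force: 0.0
```

```bash
python3 see.py
```

```text
t 11.5 jig [29.5 -0.1] z 23.3 yawJ -180.0 F [ 0.96 -0.24] 0.7 gap 0.0001 q [-0.14  0.55 -0.13  0.9  -0.   -0.35]
986
[[ 15.4 -16.9  27.8]
 [ 21.4 -13.2  46. ]
 [ 24.9  -5.4  54.8]]
```

Not at the stop yet; go on 1 mm at a time.

Call:
carry_out([
  [[0,0,0],[0,-0.1,0],255],
  [[0,0,0],[0,-0.15,0],255],
  [[0,0,0],[0,-0.2,0],255],
  [[0,0,0],[0,-0.25,0],255],
  [[0,0,0],[0,-0.3,0],255],
  [[0,0,0],[0,-0.3,0],255],
  [[0,0,0],[0,-0.3,0],255],
  [[0,0,0],[0,-0.3,0],255],
])

```text
clock: 12.55
tcp_pos: [0.6302, -0.0098, 0.0234]
orientation: [0.0, -0.106, 0.994, 0.0]
wrist_force: [-0.1, 2.6, 1.7]
finger_gap: 0.0004
grip_force: 1.3
```

```bash
python3 see.py
```

```text
t 12.55 jig [29.6 -2.8] z 23.4 yawJ -180.0 F [0.47 2.59] 1.66 gap 0.0004 q [-0.14  0.55 -0.12  0.9   0.   -0.36]
991
[[ 15.5 -19.4  26.8]
 [ 21.4 -16.1  46. ]
 [ 24.4  -8.2  55. ]]
```

Call:
carry_out([
  [[0,0,0],[0,-0.05,0],255],
  [[0,0,0],[0,-0.1,0],255],
  [[0,0,0],[0,-0.12,0],255],
  [[0,0,0],[0,-0.12,0],255],
  [[0,0,0],[0,-0.12,0],255],
  [[0,0,0],[0,-0.12,0],255],
  [[0,0,0],[0,-0.12,0],255],
  [[0,0,0],[0,-0.12,0],255],
])

```text
clock: 13.6
tcp_pos: [0.6302, -0.01, 0.0236]
orientation: [0.0, -0.106, 0.994, 0.001]
wrist_force: [-0.6, 6.7, 5.0]
finger_gap: -0.0001
grip_force: 3.3
```

```bash
python3 see.py
python3 - <<'E'
from h import *
print(rel(29,30,75,135))
E
```

```text
t 13.6 jig [29.6 -3.1] z 23.6 yawJ -179.9 F [0.8  6.67] 5.01 gap -0.0001 q [-0.14  0.55 -0.12  0.9   0.   -0.36]
994
[[ 15.5 -19.7  26.8]
 [ 21.3 -16.3  46.1]
 [ 24.3  -8.4  55.1]]
(array([ 0.1, -0. , 45.1]), array([ 0.05,  3.32, -5.13]))
```

Seated: 6.7 N against the end stop, leg side at x=15.5. I estimate the lever at about 0.09 rad. Next: retreat, lift and go behind the lever arm.

Call:
carry_out([
  [[0,0,0],[0,0.5,0],255],
  [[0,0,0],[0,1.5,0],255],
  [[0,0,0],[0,1.5,-3.5],255],
  [[0,0,10],[0,1.5,-6.5],255],
  [[0,0,20],[2.5,-1.5,-6.5],255],
  [[0,0,30],[5,-5.5,-6.5],255],
  [[0,0,40],[8.1,-9,-6.5],255],
  [[0,0,50],[8.1,-10.2,-6.5],255],
])

```text
clock: 14.65
tcp_pos: [0.5708, -0.1299, 0.0881]
orientation: [-0.001, 0.329, 0.944, -0.001]
wrist_force: [-0.0, 0.4, -0.1]
finger_gap: 0.0004
grip_force: 0.0
```

```bash
cat > lev.py <<'E'
from h import *
import sys
info()
im,d,P,c=cloud('top'); J=w2j(P)
m=(P[...,2]>.034)&(P[...,2]<.062)&(J[...,0]<-25)&(J[...,0]>-130)&(J[...,1]>-130)&(J[...,1]<60)
r=J[m]-[-12,-35]; rr=np.hypot(*r.T); k=(rr>25)&(rr<125)
dark=im[m].max(1)<60; kk=dark&(rr>90)&(rr<130)
print('knob',r[kk].mean(0) if kk.any() else '',kk.sum())
if kk.any():
    x,y=r[kk].mean(0); print('theta deg',45-np.degrees(np.arctan2(-y,-x)))
def pose(th,rad,dist,z):
    b=np.radians(45-th); a=np.array([-np.cos(b),-np.sin(b)]); t=np.array([-np.sin(b),np.cos(b)])
    p=np.array([-12,-35])+rad*a-dist*t; return p[0],p[1],z,135-th
for arg in sys.argv[1:]:
    q=eval('pose(%s)'%arg); tr,sh=rel(*q); print(arg,tr,sh)
E
python3 lev.py 5,75,28,85 5,75,28,30 5,75,18,30
```

```text
t 14.65 jig [ -53.7 -107.8] z 88.1 yawJ 129.5 F [0.05 0.35] -0.11 gap 0.0004 q [-0.36  0.41 -0.17  0.99 -0.    0.31]
knob  0
5,75,28,85 [-0.1  0.1 -0.8] [0.27 0.35 0.32]
5,75,28,30 [-0.1  0.1 -0.8] [0.27 0.36 5.82]
5,75,18,30 [-0.1  0.1 -0.8] [1.27 0.34 5.82]
```

Run:
```python
from h import *
a=cloud('wrist')[0]; b=cloud('top')[0]
b=cv2.resize(b[165:255,230:350],(560,420),interpolation=2)
cv2.imwrite('pics/w3.png',cv2.resize(np.hstack([a,b]),(800,300))[...,::-1])
```

```text
(no output)
```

View pics/w3.png

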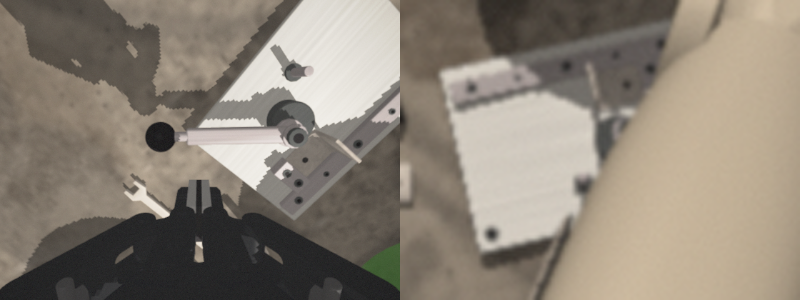

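Wrist view: the lever lies across the picture (knob at (160,137), hub at (293,137)), and the fingers at (203,185) are beside it on the trailing side. Now I descend and push round.

Call:
carry_out([
  [[0,0,0],[0.2,0.3,2],255],
  [[0,0,0],[0.2,0.3,4],255],
  [[0,0,0],[0.2,0.3,5.5],255],
  [[0,0,0],[0.2,0.3,5.8],255],
  [[0,0,0],[0.5,0.3,5.8],255],
  [[0,0,0],[0.9,0.3,5.8],255],
  [[0,0,0],[1.2,0.3,5.8],255],
  [[0,0,0],[1.2,0.3,5.8],255],
])

```text
clock: 15.8
tcp_pos: [0.5653, -0.1182, 0.0309]
orientation: [0.001, 0.324, 0.946, -0.0]
wrist_force: [0.9, -0.6, 0.7]
finger_gap: 0.0003
grip_force: 0.3
```

```bash
python3 lev.py 10,75,17,30 15,75,17,30 20,75,17,30 25,75,17,30 30,75,17,30 35,75,17,30 40,75,17,30
```

```text
t 15.8 jig [-56.7 -95.3] z 30.9 yawJ 130.0 F [ 0.74 -0.76] 0.67 gap 0.0003 q [-0.35  0.45 -0.27  0.85 -0.    0.32]
knob  0
10,75,17,30 [0.  0.1 5. ] [ 0.71 -0.32  0.08]
15,75,17,30 [ 0.  0. 10.] [ 1.38 -0.38  0.08]
20,75,17,30 [ 0.  0. 15.] [ 2.05 -0.39  0.08]
25,75,17,30 [ 0.  0. 20.] [ 2.72 -0.33  0.08]
30,75,17,30 [ 0.  0. 25.] [ 3.38 -0.22  0.08]
35,75,17,30 [ 0.  0. 30.] [ 4.03 -0.05  0.08]
40,75,17,30 [ 0.  0. 35.] [4.66 0.18 0.08]
```

Call:
carry_out([
  [[0,0,5],[0.7,-0.1,0],255],
  [[0,0,10],[1.4,-0.3,0],255],
  [[0,0,15],[2.05,-0.4,0],255],
  [[0,0,20],[2.7,-0.35,0],255],
  [[0,0,25],[3.4,-0.2,0],255],
  [[0,0,30],[4.0,-0.05,0],255],
  [[0,0,35],[4.65,0.2,0],255],
  [[0,0,35],[4.65,0.2,0],255],
])

```text
clock: 16.85
tcp_pos: [0.5295, -0.0878, 0.0305]
orientation: [-0.0, 0.593, 0.805, 0.0]
wrist_force: [0.6, -0.1, -0.3]
finger_gap: 0.0002
grip_force: 0.0
```

```bash
python3 lev.py 46,75,17,30 52,75,17,30 58,75,17,30 64,75,17,30 69,75,17,30 73,75,17,30 76,75,17,30
```

```text
t 16.85 jig [-85.3 -58. ] z 30.5 yawJ 95.1 F [ 0.58 -0.22] -0.32 gap 0.0002 q [-0.31  0.39 -0.37  0.81  0.    0.96]
knob  0
46,75,17,30 [-0.  -0.   6.1] [ 0.76 -0.13  0.04]
52,75,17,30 [-0.  -0.  12.1] [ 1.56 -0.18  0.04]
58,75,17,30 [-0.  -0.  18.1] [ 2.37 -0.14  0.04]
64,75,17,30 [-0.  -0.  24.1] [ 3.16 -0.03  0.04]
69,75,17,30 [-0.  -0.  29.1] [3.81 0.13 0.04]
73,75,17,30 [-0.  -0.  33.1] [4.32 0.3  0.04]
76,75,17,30 [-0.  -0.  36.1] [4.7  0.45 0.04]
```

Call:
carry_out([
  [[0,0,6],[0.75,-0.1,0],255],
  [[0,0,12],[1.55,-0.2,0],255],
  [[0,0,18],[2.35,-0.15,0],255],
  [[0,0,24],[3.15,0,0],255],
  [[0,0,29],[3.8,0.15,0],255],
  [[0,0,33],[4.3,0.3,0],255],
  [[0,0,36],[4.7,0.45,0],255],
  [[0,0,36],[4.7,0.45,0],255],
])

```text
clock: 17.9
tcp_pos: [0.5201, -0.0418, 0.0303]
orientation: [-0.0, 0.813, 0.583, -0.0]
wrist_force: [-0.3, -0.2, 0.4]
finger_gap: 0.0
grip_force: 0.0
```

```bash
python3 lev.py 80,75,17,30 83,75,17,30 86,75,17,30 88,75,17,30 90,75,17,30
python3 - <<'E'
from h import *
im,d,P,c=cloud('wrist'); J=w2j(P)-[-12,-35]; r=np.hypot(J[...,0],J[...,1])
m=(P[...,2]>.03)&(P[...,2]<.06)&(r>100)&(r<126)&(im.max(2)<60)&(J[...,0]<0)
q=J[m]; print(len(q)); q=np.median(q,0); print('knob',q,'theta',45-np.degrees(np.arctan2(-q[1],-q[0])))
E
```

```text
t 17.9 jig [-84.8 -11.1] z 30.3 yawJ 59.1 F [-0.33 -0.15] 0.36 gap 0.0 q [-0.23  0.36 -0.41  0.8   0.    1.66]
knob  0
80,75,17,30 [-0.  -0.   4.2] [ 0.53 -0.11  0.02]
83,75,17,30 [-0.  -0.   7.2] [ 0.93 -0.16  0.02]
86,75,17,30 [-0.  -0.  10.2] [ 1.33 -0.19  0.02]
88,75,17,30 [-0.  -0.  12.2] [ 1.6  -0.19  0.02]
90,75,17,30 [-0.  -0.  14.2] [ 1.87 -0.19  0.02]
2346
knob [-91.18108614  60.7198919 ] theta 78.66069361022198
```

Call:
carry_out([
  [[0,0,3],[0.4,-0.1,0],255],
  [[0,0,5],[0.7,-0.1,0],255],
  [[0,0,7],[0.95,-0.15,0],255],
  [[0,0,9],[1.2,-0.2,0],255],
  [[0,0,10],[1.4,-0.2,0],255],
  [[0,0,12],[1.5,-0.2,0],255],
  [[0,0,12],[1.6,-0.2,0],255],
  [[0,0,12],[1.6,-0.2,0],255],
])

```text
clock: 19.0
tcp_pos: [0.5232, -0.0261, 0.0302]
orientation: [0.0, 0.87, 0.494, -0.0]
wrist_force: [-0.8, -3.7, -1.1]
finger_gap: -0.0002
grip_force: 1.9
```

```bash
cat > th.py <<'E'
from h import *
info()
im,d,P,c=cloud('wrist'); J=w2j(P)-[-12,-35]; r=np.hypot(J[...,0],J[...,1])
for zl,lo,hi in ((.03,100,126),):
    m=(P[...,2]>.03)&(P[...,2]<.06)&(r>lo)&(r<hi)&(im.max(2)<60)&(J[...,0]<0); q=np.median(J[m],0)
    print('knob',q,'theta',45-np.degrees(np.arctan2(-q[1],-q[0])))
m=(P[...,2]>.043)&(P[...,2]<.049)&(r>40)&(r<88)&(im.min(2)>110)&(J[...,0]<0)&(J[...,1]>-60); q=J[m]; print(len(q))
if len(q)>20:
    l=cv2.fitLine(q.astype(np.float32),cv2.DIST_HUBER,0,.01,.01).ravel(); print('arm dir th',45+np.degrees(np.arctan(-l[1]/l[0])),q.mean(0))
E
python3 th.py
```

```text
t 19.0 jig [-78.5   3.6] z 30.2 yawJ 47.0 F [-1.51 -3.43] -1.08 gap -0.0002 q [-0.2   0.37 -0.41  0.8  -0.    1.91]
knob [-77.21461678  77.70653013] theta 90.18192780419042
3792
arm dir th 83.46276 [-44.7166836   44.17727282]
```

Call:
carry_out([
  [[0,0,1],[0.05,0,0],255],
  [[0,0,2],[0.1,0,0],255],
  [[0,0,2],[0.15,0,0],255],
  [[0,0,2],[0.2,0,0],255],
  [[0,0,2],[0.25,0,0],255],
  [[0,0,2],[0.3,0,0],255],
  [[0,0,2],[0.3,0,0],255],
  [[0,0,2],[0.3,0,0],255],
])

```text
clock: 20.05
tcp_pos: [0.524, -0.0236, 0.0301]
orientation: [-0.0, 0.878, 0.478, -0.001]
wrist_force: [-4.2, -4.2, 1.0]
finger_gap: -0.0001
grip_force: 3.0
```

```bash
python3 th.py
```

```text
t 20.05 jig [-77.1   5.9] z 30.1 yawJ 45.0 F [-4.99 -3.2 ] 1.03 gap -0.0001 q [-0.2   0.37 -0.4   0.8  -0.    1.95]
knob [-74.62243409  80.23803546] theta 92.07676846440296
3787
arm dir th 85.9015 [-43.34018178  45.66577343]
```

Call:
carry_out([
  [[0,0,0],[0.05,0,0],255],
  [[0,0,0],[0.1,0,0],255],
  [[0,0,0],[0.15,0,0],255],
  [[0,0,0],[0.2,0,0],255],
  [[0,0,0],[0.25,0,0],255],
  [[0,0,0],[0.3,0,0],255],
  [[0,0,0],[0.3,0,0],255],
  [[0,0,0],[0.3,0,0],255],
])

```text
clock: 21.1
tcp_pos: [0.5241, -0.0235, 0.0301]
orientation: [0.001, 0.879, 0.477, -0.003]
wrist_force: [-10.1, -12.4, 4.9]
finger_gap: 0.0001
grip_force: 8.0
```

```bash
python3 th.py
```

```text
t 21.1 jig [-77.1   6. ] z 30.1 yawJ 44.9 F [-12.49 -10.  ] 4.86 gap 0.0001 q [-0.19  0.37 -0.4   0.8  -0.01  1.95]
knob [-74.47555985  80.27237879] theta 92.14528245216857
3812
arm dir th 86.3785 [-43.2550356   45.58606401]
```

Hard stop: the force rose to 16 N with no further motion. Back off, lift clear and check.

Call:
carry_out([
  [[0,0,0],[0,0,0],255],
  [[0,0,0],[-1,0,0],255],
  [[0,0,0],[-3,0,0],255],
  [[0,0,0],[-3,0,-4],255],
  [[0,0,0],[-3,0,-9],255],
  [[0,0,0],[-3,0,-13],255],
  [[0,0,0],[-3,0,-16],255],
  [[0,0,0],[-3,0,-16],255],
])

```text
clock: 22.15
tcp_pos: [0.5121, -0.0469, 0.1931]
orientation: [0.002, 0.878, 0.478, 0.003]
wrist_force: [-0.6, 1.1, -0.9]
finger_gap: -0.0001
grip_force: 0.0
```

```bash
python3 th.py
python3 - <<'E'
from h import *
im=cloud('wrist')[0]; b=cloud('scene')[0]
b=cv2.resize(b[180:285,210:350],(560,420),interpolation=2)
cv2.imwrite('pics/fin.png',cv2.resize(np.hstack([im,b]),(800,300))[...,::-1])
E
```

```text
t 22.15 jig [-93.7 -14.4] z 193.1 yawJ 45.0 F [-0.4   1.19] -0.92 gap -0.0001 q [-0.25  0.21 -0.19  1.17  0.    1.9 ]
knob [-78.73489537  78.68481039] theta 89.98177065506286
887
arm dir th 87.96718 [-44.48678876  44.46295565]
```

View pics/fin.png

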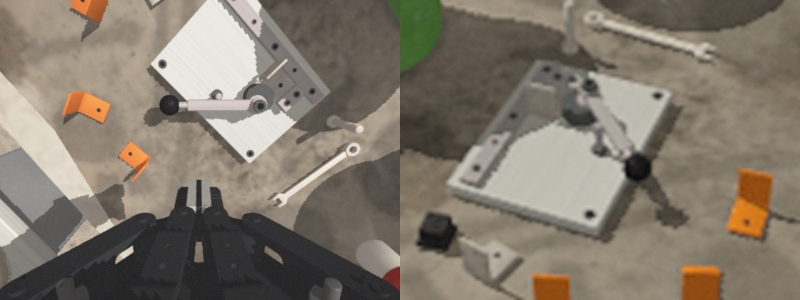

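The lever is on the pin (θ≈90°) and the bracket sits between cam and fence at the stop. One last numeric check of the leg, then hand in.

Run:
```python
from h import *
im,d,P,c=cloud('wrist'); J=w2j(P)
m=(P[...,2]>.045)&(P[...,2]<.058)&(J[...,0]>10)&(J[...,0]<50)&(J[...,1]>-30)&(J[...,1]<0)
q=J[m]; print(len(q),np.percentile(q,[2,50,98],axis=0).round(1),np.polyfit(q[:,0],q[:,1],1).round(3))
print(env.hand_in())
```

```text
209 [[ 15.8 -19.5]
 [ 30.8 -17.4]
 [ 44.7 -16.4]] [ 4.0000e-03 -1.7765e+01]
the job is handed in; nothing more can be done
None
```

The bracket is clamped and the job is handed in. It sits square against the fence and end stop (leg centred at jig x≈30.5, y≈-17), with the lever hard on its stop pin at about 1.57 rad. The cam's force on the bracket was not measured directly, and the interface returned no verdict.

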